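# Block up and lock a carved-stone transport crate

## Task

Pack the open plywood crate for transport: stand the two narrow wooden blocks side by side, flat on the floor, in the empty gap beside the carved stone plaque (the wide block does not fit), then push the sliding lid fully shut. Then lock it with the red-winged quarter-turn stud: line the wing up with the green marks, press the stud fully in, and turn it clockwise to its stop. Leave the wide block, the plaque and the other things on the bench where they are.

Things in the scene. Friction and masses are not known exactly. Their poses are not given: they have to be found in the camera images.
- crate: Open plywood crate, fixed. Origin: centre of its underside; long side along y, lid shuts towards +y. Outer 160 (x) x 198 (y) mm, walls 10 mm. Inside x = +-70, y = -89 to 89, floor 8 mm up. Side walls 84 mm high, +y end wall 74, wooden lid runners along both sides reach x = +-86 and 94 mm up. A steel bracket 60 mm wide with the strike plate stands outside the +y end (y = 99 to 149 mm).
- gap (a point): Centre of the gap's floor: crate (0, 65, 8) mm, same axes. The plaque fills y = -88 to 41 mm, so the gap, between it and the +y end wall, is 48 mm wide (y = 41 to 89) and 140 mm long (x = -70 to 70). The two blocks go side by side, centred near x = -34 and +34 mm, long sides along x.
- slot (a point): Mouth of the slot in the steel strike plate (4 mm thick, top 74 mm up): crate (0, 125, 74) mm. The slot is 40 mm long along the crate's x and 12 mm wide.
- lid (a joint): How far the sliding lid is open, m: 0 = fully shut (stop), up to 0.2; opens towards the crate's -y. Starts 0.15 to 0.18 open, stays where left; 5 N to slide. Plywood 152 x 248 x 10 mm, top face 94 mm above the bench; shut, it covers the crate's y = -99 to 149 mm.
- cleat (a point): Push point on the lid's cleat: middle of its -y face, 109 mm above the bench. The cleat is a wooden bar on the lid, 100 mm along x, 18 mm thick along y, 94 to 120 mm above the bench. With the lid open by q (m) the point lies at crate (0, -19 - 1000 q, 109) mm.
- stud_push (a joint): How far the stud is pressed in, m: 0 = out, 0.015 = fully in (stop). It stays where left; about 4 N to press. Its crossbar (34 x 7 mm) enters the slot only with the lid shut and the wing lined up with the crate's x within about 8 degrees; otherwise it meets the strike plate after 2 mm.
- stud_turn (a joint): Turn of the stud, rad, positive clockwise from above: 0 = wing along the crate's x, over the green marks (slot lined up); 1.571 = stop, wing along the crate's y, at the red mark (locked if pressed in). Range -1.3 to 1.571, starts from -1.2 to 1.2. Stays where left; 0.05 N m to turn. Pressed in past 11 mm it can turn under the plate.
- wing (a point): Middle of the top face of the stud's red wing, on the stud's axis; 128 mm above the bench with the stud out, 113 fully in. At crate (0, 125 - 1000 q) mm with the lid open by q (m). x axis along the wing, a straight bar 64 mm long, 10 mm thick and 18 mm high. Under it, 16 mm free to the lid (1 mm once in) round a stem of 14 mm diameter.
- wing_end (a point): One end of the wing, in the middle of its height: 32 mm from the stud's axis along the wing's x.
- plaque: Carved sandstone plaque with a rosette, 132 x 129 x 35 mm, lying loose in the crate, 1.1 kg. Origin: centre of its underside.
- block_a: Narrow wooden blocking piece that fits the gap. Origin: centre of its underside. Foot 62 (x) x 40 (y) x 30 mm high; on top, centred, a darker grip rib 16 (x) x 32 (y) mm, from 30 to 62 mm up: pinch it along x. About 70 g. Stands upright on the bench.
- block_b: The other narrow blocking piece, the same as block_a.
- block_wide: Wide blocking piece, too wide for the gap: foot 62 (x) x 60 (y) x 30 mm, the same rib. Origin: centre of its underside. Stays on the bench.
- tin: Closed steel tin, 68 mm across, 95 mm high, standing. Origin: centre of its underside. A bystander.
- mallet: Mallet lying down, about 240 mm long along x, 64 mm high: black head at +x, wooden handle to -x. A bystander.
- chisel_red: Stone chisel with a red handle, lying along its x, 190 mm long. A bystander.
- chisel_grey: Stone chisel with a dark grey handle, lying along its x, 190 mm long. A bystander.
- offcut: Sandstone offcut, 70 x 55 x 47 mm. A bystander.
- brush: Dusting brush lying along its x. A bystander.
Things that resemble listed ones, but are neither listed nor needed, are in the scene too. What is shaped like the block_a but orange is not meant.

How it is judged:
By the outcome, as a careful person would: the job done as asked, in the order asked, and still so for the second after the job is handed in, with the robot touching nothing.
It also fails if it takes over 72 s, if anything falls off the work surface, if the arm or the gripper's body presses on something with over 40 N, if the wrist force passes 120 N, or if a joint passes its speed limit or range.

## Robot

A 6-joint arm with a two-finger parallel gripper is mounted at the origin on the work surface. World frame = base frame: x ahead of the robot, y to its left, z up, the work surface at z = 0. Lengths are in mm, angles in rad, forces in N, time in s.
With the tool pointing down it reaches from about 300 to 875 mm from the base axis. Payload 6.4 kg.
Tool frame: the origin (TCP) lies at the very end of the fingers, on their centre line; the grasp point (between the pads) lies manip.grasp_offset behind it (manip.grasp_offset is the distance from the TCP to the grasp point, in mm); z points along the fingers, y is the line along which they close (so a half turn about z gives the same grasp; the last joint's range is limited). The gripper opens to 85 mm and grips with 20 to 120 N. Pads are 22 mm wide; open, the fingers measure 114 mm over their backs; the gripper's body (76 mm by 85 mm) begins 54 mm behind the grasp point. The pads swing forward as they close: fully open they stand 13 mm farther back than shut.
Start: joints at [1.117, 0.181, 1.607, -0, 1.354, -0.206], TCP at [141.019, 557.454, 231.288] pointing down, gripper open.
Joint ranges: [-2.99, 2.99], [-0.89, 2.07], [0.3, 2.58], [-1.14, 4.28], [0, 2.63], [-3.12, 3.12]. Speed limits (rad/s): [2.57, 2.57, 3.01, 3.14, 3.14, 3.14].

## Interface

Orientations are given as a rotation vector (axis times angle).
In Python, from station import manip, cams, job, spotter gives the robot as it stands.
- The arm moves only by the tool arm_command, never from a script. Its argument "targets" is text: rows parted by semicolons, each of 5 numbers parted by spaces: the gripper's target within -1 to 1 (shut at 1, half-way at 0, fully open at -1), then the shift along the tool's x, y, z in mm, then the turn about the tool's z in rad. A call has 1 to 10 rows; each row shifts and turns the commanded pose from where the row before left it, along the tool's axes as they then stand; what a row does not reach is not made up. A row lasts 1/12 s, in which the tool goes at most 41.7 mm and 7.16 degrees, less where a joint would pass 70% of its speed; a pose out of reach is approached as far as the arm can. A call is refused whole if a number of a shift passes 41.7 or a number of a turn 0.125, either way. A call with a gripper value outside its range is refused whole. The fingers move at their own pace and stop on an object; "force" is the grip in N (left out, the last holds). Time passes only in rows, so rows that do not move let the fingers close. It gives the time, the measured TCP pose, the force, the opening and the grip force at its end, in the units of the state.
- manip.get_state(): the state, without advancing time (a new reading comes with each control period).
- cams.camera(name): name is "side" or "top"; returns the picture (420x560x3 uint8, blue, green, red); there is no depth.
- cams.camera_info(name): a dict with "camera_matrix" (3x3 intrinsics, pixels), "D" ([k1, k2, p1, p2, k3] as OpenCV has them; the pictures are not rectified), "R" (3x3) and "t" (3): a world point X has camera coordinates R X + t. Camera axes: x right, y down, z forward; pixel columns grow to the right and rows downward; lengths in mm; the calibration is good to about 2 mm. A picture is of the moment at which its call begins. camera_info takes no time and is no camera call.
- job.close_job(): hands the job in; it is judged then, once.
Trained networks look in the newest picture that a camera, given by its name, has taken for a name from the list of things; names that differ only in an ending like _2 or _b are one class to them, and where a whole thing is asked for, a point or a joint stands for the part that bears it (a point fixed in the world has none). Each returns a list of dicts, best first, with "confidence" (0 to 1); they miss things now and then, are a little off and sometimes report something else, mostly with a low value. They report only what shows in the picture. A call takes as long as a camera call. They do not tell look-alikes from the thing itself.
- spotter.regions_of(camera, name): "pixels" (420x560 bool, what is visible of it) and "rect" ([centre column, centre row, width, height] in pixels, round what is visible of it).
- spotter.tip_of(camera, name): "position" ([column, row] in pixels: a listed point, or the origin of a listed thing).
The state is a dict: "t": time; "qpos": joint angles; "joint_vel": joint speeds; "joint_efforts": joint torques, N m; "ee_pos": TCP position; "orientation": TCP orientation; "force": force on the tool from outside, world axes, zero at the start; "torque": the same for the moment, N m; "finger_gap": opening from 0.0 (shut) to 1.0 (fully open); "gripper_force": force on a finger pad.
Only numpy, scipy, OpenCV 4.12 (cv2) and the standard library are available. Lean on these libraries where they do the work, as an engineer would, in place of code of your own. Each camera call takes 0.05 s, during which the arm holds its last target. There are 200 camera calls.

## Working session

There is one attempt and no reset: what is moved stays moved. The work goes in short steps, Python scripts to look and compute and a tool call to move; the robot and the scene stay as the last step left them, time stands still between calls to the robot, and variables do not carry over. Pictures are saved under pics/ and viewed, at most 10 in all, crops included, and the job is handed in when it is done.

Besides the shell and the picture viewer there is one more tool, called after "Request:" as a command line: name --argument value ..., lists and objects as JSON in quotes. arm_command: Moves the arm, as the interface text tells. Its arguments: {"type":"object","properties":{"targets":{"type":"string"},"force":{"type":"number"}},"required":["targets"]}

```bash
ls; mkdir -p pics
python3 - <<'E'
from station import manip,cams,job,spotter
import cv2,numpy as np
for c in("top","side"):
    cv2.imwrite(f"pics/{c}0.png",cams.camera(c))
    i=cams.camera_info(c);print(c,np.round(i["camera_matrix"],1).tolist(),i["D"],np.round(i["R"],3).tolist(),i["t"], -np.array(i["R"]).T@i["t"])
print(manip.get_state(),manip.grasp_offset)
E
```

```text
pics
top [[487.6, 0.0, 282.1], [0.0, 487.6, 212.9], [0.0, 0.0, 1.0]] [-0.02473215  0.          0.          0.          0.        ] [[-0.014, -1.0, -0.007], [-0.985, 0.015, -0.175], [0.175, 0.005, -0.985]] [ 152.86830856  580.09715177 1299.81222748] [ 346.33948885  137.88254544 1382.18327803]
side [[417.3, 0.0, 282.6], [0.0, 417.3, 208.8], [0.0, 0.0, 1.0]] [-0.12288491  0.          0.          0.          0.        ] [[-0.987, -0.161, 0.019], [-0.105, 0.546, -0.831], [0.123, -0.822, -0.556]] [ 583.78095509   56.26024241 1079.55600752] [448.86464416 950.75429201 635.60475079]
{'t': 0.1, 'qpos': array([ 1.11669231e+00,  1.81484478e-01,  1.60792146e+00,  1.00390604e-05,
        1.35378376e+00, -2.06296407e-01]), 'joint_vel': array([ 0.00021705, -0.00061493, -0.00068107, -0.00073675, -0.0004667 ,
       -0.00013922]), 'joint_efforts': array([ 6.03352910e-04, -4.45870042e+01, -3.52238202e+01, -2.16188846e-04,
        4.08568099e-03,  7.28906275e-05]), 'ee_pos': array([140.78990874, 556.98285277, 230.45776585]), 'orientation': array([-3.88198192e-01, -3.11698403e+00,  2.36772554e-03]), 'force': array([ 0.4784284 , -0.57156452, -0.2374615 ]), 'torque': array([ 0.00747166, -0.02104831,  0.00018943]), 'gripper_force': 0.0, 'finger_gap': 0.9985735383695994} 18.700000000000003
```

View pics/top0.png

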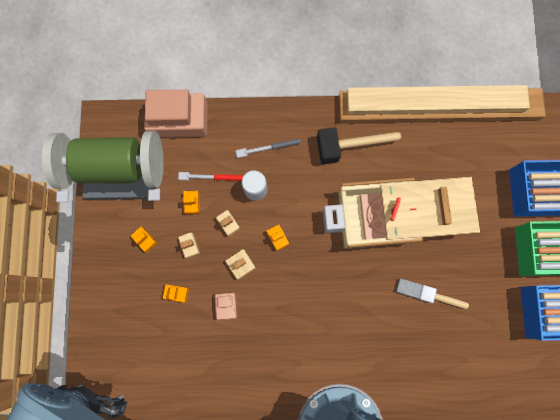

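View pics/side0.png

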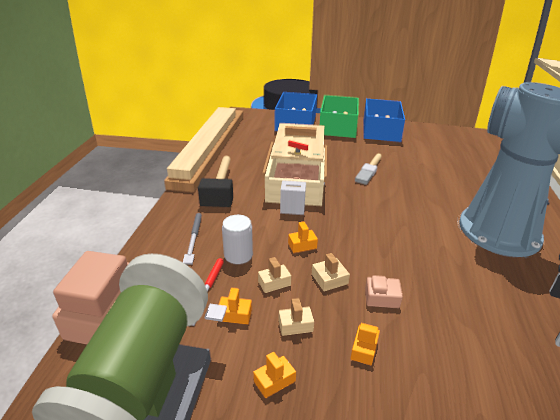

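```bash
cat > h.py <<'E'
from station import manip,cams,job,spotter
import cv2,numpy as np
I={c:cams.camera_info(c) for c in("top","side")}
def proj(c,P):
    i=I[c];R=np.array(i["R"]);return cv2.projectPoints(np.atleast_2d(np.array(P,float)),cv2.Rodrigues(R)[0],np.array(i["t"],float),np.array(i["camera_matrix"]),np.array(i["D"]))[0][:,0]
def back(c,uv,z):
    i=I[c];R=np.array(i["R"]);n=cv2.undistortPoints(np.array([[uv]],float),np.array(i["camera_matrix"]),np.array(i["D"]))[0,0]
    C=-R.T@i["t"];d=R.T@np.r_[n,1];return C+d*(z-C[2])/d[2]
def yaw(): # heading of tool x axis, tool pointing down
    R=cv2.Rodrigues(manip.get_state()["orientation"])[0];return np.arctan2(R[1,0],R[0,0]),R
def rows(x,y,z): # world shift -> tool shift
    return np.round(yaw()[1].T@[x,y,z],1)
E
python3 - <<'E'
from h import *
for n,z in dict(crate=0,block_a=0,block_wide=0,plaque=8,wing=128,wing_end=119,cleat=109,slot=74,gap=8,tin=0,mallet=0,chisel_red=0,offcut=0,brush=0).items():
    for c in("top","side"):
        if c not in I: continue
        if n=="crate" and c=="top" or n=="crate": cams.camera(c)
        for d in spotter.tip_of(c,n)[:4]:
            print(n,c,round(d["confidence"],2),np.round(d["position"],1),np.round(back(c,d["position"],z)[:2],1))
E
```

```text
crate top 0.72 [376.4 214.7] [ 581.9 -126.4]
crate side 0.88 [293.8 185.4] [ 577.3 -121.1]
block_a top 0.85 [227.  223.3] [563.5 303.3]
block_a top 0.76 [172.4 294.1] [364.7 455.7]
block_a top 0.74 [277.3 240.5] [511.7 159.5]
block_a top 0.69 [142.4 238.8] [522.2 545.8]
block_a side 0.85 [271.5 283.2] [567.  301.2]
block_a side 0.8 [294.8 324.1] [501.4 405.7]
block_a side 0.71 [361.6 353.7] [370.5 455.2]
block_a side 0.7 [305.  246.6] [510.3 162.2]
block_wide top 0.8 [241.3 263.4] [448.  262.2]
block_wide side 0.61 [331.2 278.9] [439.9 264.5]
plaque top 0.77 [386.4 213.4] [ 583.9 -153.7]
plaque top 0.73 [378.6 214.9] [ 579.9 -131.1]
plaque side 0.65 [295.5 175.9] [ 578.5 -165.6]
plaque side 0.18 [288.6 185. ] [ 591.2 -106.9]
wing top 0.7 [242.3 263.9] [437.3 248.1]
wing top 0.69 [393.3 208.7] [ 575.3 -146.9]
wing side 0.64 [206.9 283.1] [653.2 452.6]
wing side 0.41 [299.6 141.3] [ 569.8 -158.7]
wing_end top 0.58 [399.8 194.8] [ 614.1 -168.2]
wing_end side 0.55 [284.6 143.6] [ 612.9 -153.4]
cleat side 0.55 [302.1 129.4] [ 578.  -292.6]
cleat side 0.49 [299.6 143.7] [ 572.1 -183.2]
slot top 0.72 [451.8 208.4] [ 583.6 -319.2]
slot side 0.67 [293.5 184.3] [563.9  -1.9]
gap top 0.86 [352.3 217.3] [574.1 -55.7]
gap side 0.62 [293.1 195.8] [569.6 -49.6]
gap side 0.57 [381.6 295.7] [331.5 306.4]
tin top 0.56 [253.9 187.2] [668.5 225.6]
tin side 0.93 [238.5 253.9] [661.5 218.4]
tin side 0.58 [195.1 239.4] [780.5 184.7]
mallet top 0.59 [344.8 143.3] [797.2 -43.4]
mallet side 0.84 [219.6 191.2] [785.7 -46.8]
chisel_red top 0.72 [215.8 178.4] [696.6 336.8]
chisel_red side 0.62 [207.2 287.4] [700.1 339.5]
offcut side 0.73 [383.5 296. ] [326.  298.4]
brush top 0.77 [431.  296.9] [ 346.5 -268.2]
brush top 0.31 [255.  188.4] [664.9 222.4]
brush side 0.92 [371.2 169.6] [ 344.4 -270.1]
```

Run:
```python
from h import *
t=cv2.imread("pics/top0.png")
a=cv2.resize(t[165:260,315:485],None,fx=4.6,fy=4.6,interpolation=cv2.INTER_CUBIC)
cv2.imwrite("pics/crate_z.png",a)
s=cv2.imread("pics/side0.png")
cv2.imwrite("pics/crate_s.png",cv2.resize(s[110:225,230:360],None,fx=5,fy=5,interpolation=cv2.INTER_CUBIC))
for c in("top","side"):
    cams.camera(c)
    for n in("block_a","block_wide","crate","lid","wing"):
        for d in spotter.regions_of(c,n)[:6]:
            m=d["pixels"]; print(c,n,round(d["confidence"],2),np.round(d["rect"],1),m.sum())
```

```text
top block_a 0.95 [190.4 199.9  18.5  19.5] 371
top block_a 0.82 [145.2 239.7  27.1  27.5] 347
top block_a 0.76 [188.1 246.2  23.6  29.4] 344
top block_a 0.61 [175.3 294.4  27.   20.6] 370
top block_a 0.56 [228.7 222.6  21.8  23.6] 316
top block_a 0.54 [279.2 239.4  16.5  25.6] 282
top block_wide 0.68 [241.5 263.8  32.3  30.6] 506
top crate 0.63 [403.6 214.2 157.   75.9] 7844
top lid 0.88 [431.5 209.1  99.3  62.4] 5076
top wing 0.69 [395.4 209.8  10.5  21.4] 101
side block_a 0.79 [303.7 238.6  31.8  29.1] 614
side block_a 0.78 [273.8 275.4  35.4  31.4] 737
side block_a 0.72 [298.4 318.   38.9  36.7] 943
side block_a 0.62 [363.1 345.4  30.6  36.9] 869
side block_a 0.56 [235.3 306.7  32.5  36. ] 734
side block_wide 0.9 [332.1 271.8  38.4  35.2] 919
side block_wide 0.43 [297.2 145.9  18.8  12.1] 141
side crate 0.93 [295.4 166.7  65.4  89.7] 4118
side crate 0.49 [383.3 291.4  39.   32.9] 1049
side lid 0.79 [298.8 140.2  55.2  41.2] 1722
side lid 0.51 [368.9 169.7  23.5  25.5] 361
side wing 0.73 [293.9 167.3  65.4  88.4] 3927
side wing 0.57 [298.  141.8  55.2  35.3] 1732
side wing 0.55 [297.7 144.8  15.2   7.3] 86
side wing 0.3 [297.5 147.1  17.2  15. ] 156
```

View pics/crate_z.png

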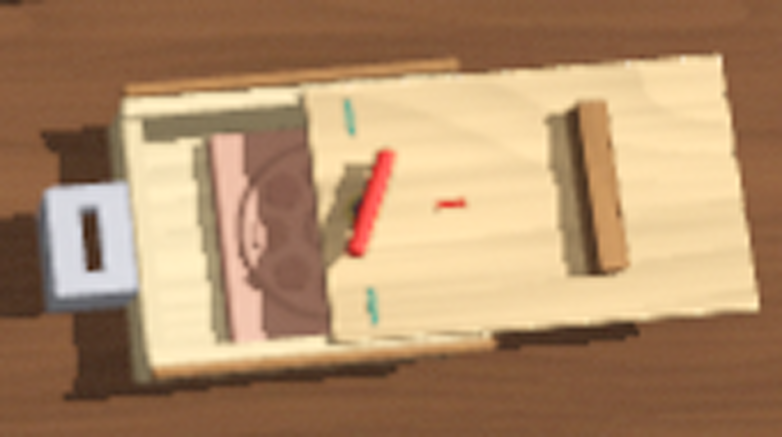

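View pics/crate_s.png

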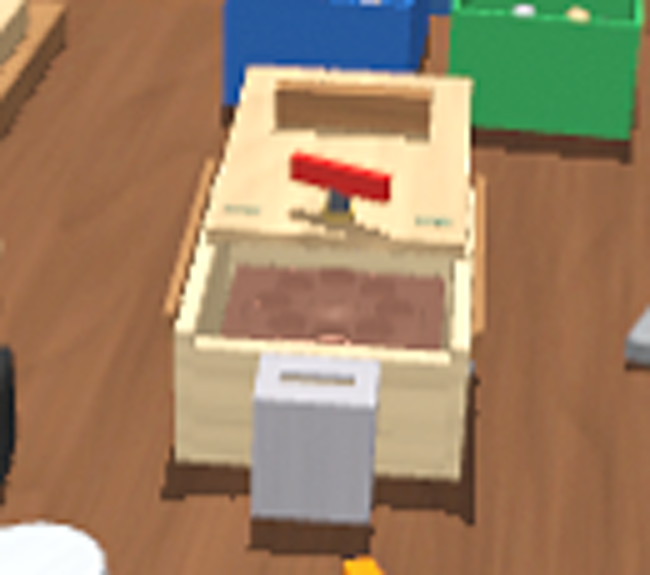

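```bash
cat > fit.py <<'E'
from h import *
from scipy.optimize import least_squares,minimize
def box(x,y,z0,z1): return np.array([[a,b,c] for a in(-x/2,x/2) for b in(-y/2,y/2) for c in(z0,z1)],float)
def tf(P,p):
    c,s=np.cos(p[2]),np.sin(p[2]);P=np.atleast_2d(P).astype(float);return P@np.array([[c,s,0],[-s,c,0],[0,0,1]])+[p[0],p[1],0]
S=4
def sil(c,boxes,p,o):
    m=np.zeros((70*S,70*S),np.uint8)
    for B in boxes:
        h=cv2.convexHull(((proj(c,tf(B,p))-o+.5)*S).astype(np.float32));cv2.fillConvexPoly(m,np.round(h).astype(np.int32),1)
    return m>0
def fitblock(masks,boxes,p0):
    T=[]
    for c,m in masks:
        u=proj(c,[[p0[0],p0[1],25]])[0];o=np.round(u)-35;x,y=o.astype(int)
        T.append((c,o,cv2.resize(m[y:y+70,x:x+70].astype(np.uint8),None,fx=S,fy=S,interpolation=cv2.INTER_NEAREST)>0))
    def cost(p):
        r=0
        for c,o,m in T:
            s=sil(c,boxes,p,o);r-=(s&m).sum()/(s|m).sum()
        return r
    best=None
    for a in np.arange(-1.5,1.6,.25):
        r=minimize(cost,[p0[0],p0[1],a],method="Nelder-Mead",options=dict(initial_simplex=np.array([[p0[0],p0[1],a],[p0[0]+8,p0[1],a],[p0[0],p0[1]+8,a],[p0[0],p0[1],a+.2]]),maxiter=80))
        if best is None or r.fun<best.fun:best=r
    return best
E
python3 - <<'E'
from fit import *
L=lambda q,x,e:[x*76,(149 if e>0 else -99)-1000*q,94]
F=[("top",lambda q:L(q,1,-1),720,56),("top",lambda q:L(q,-1,-1),758,310),("top",lambda q:L(q,1,1),303,90),("top",lambda q:L(q,-1,1),330,342),
("top",lambda q:[0,125,74],92,239),("top",lambda q:[30,99,74],127,183),("top",lambda q:[-30,99,74],136,294),("top",lambda q:[30,149,74],43,191),
("side",lambda q:[0,125,74],317,378),("side",lambda q:L(q,1,1),208,230),("side",lambda q:L(q,-1,1),468,241),("side",lambda q:L(q,1,-1),248,68),("side",lambda q:L(q,-1,-1),471,79),
("side",lambda q:[30,149,0],252,515),("side",lambda q:[-30,149,0],370,523),("side",lambda q:[80,99,0],177,458),("side",lambda q:[-80,99,0],460,478)]
def uv(c,u,v): return np.array([315+u/4.6,165+v/4.6]) if c=="top" else np.array([230+u/5,110+v/5])
res=lambda p:np.concatenate([proj(c,tf(f(p[3]*1e-3),p))[0]-uv(c,u,v)+.4 for c,f,u,v in F])
for w in(0,1):
    r=least_squares(res,[575,-125,.13,160],x_scale=[1,1,.01,1],loss="soft_l1");print(np.round(r.x,3));print(np.round(r.fun.reshape(-1,2) if 0 else res(r.x).reshape(-1,2),1).tolist());break
p=r.x
# wing ends in top: top face z 128
a=back("top",uv("top",388,152),126);b=back("top",uv("top",355,252),126);a2=back("side",uv("side",291,163),124);b2=back("side",uv("side",389,185),124)
for A,B in((a,b),(a2,b2)): 
    d=A-B;print("wing mid",(A+B)/2,"len",np.hypot(*d[:2]),"angle rel crate x",np.degrees(np.arctan2(d[1],d[0])-p[2]))
print("expected wing",tf([0,125-p[3],128],p))
N=[box(62,40,0,30),box(16,32,30,62)];W=[box(62,60,0,30),box(16,32,30,62)]
cams.camera("top");cams.camera("side")
M={(c,n):[d["pixels"] for d in spotter.regions_of(c,n)] for c in("top","side") for n in("block_a","block_wide")}
for nm,cls,bx,p0 in(("A","block_a",N,(565,302)),("B","block_a",N,(500,406)),("W","block_wide",W,(445,263)),("W?","block_wide",N,(445,263)),("A?","block_a",W,(565,302)),("B?","block_a",W,(500,406))):
    ms=[]
    for c in("top","side"):
        u=proj(c,[[*p0,20]])[0]
        for m in M[c,cls]:
            yy,xx=np.nonzero(m)
            if np.hypot(xx.mean()-u[0],yy.mean()-u[1])<9: ms.append((c,m));break
    r=fitblock(ms,bx,p0);print(nm,len(ms),np.round(r.x,3),round(r.fun,3))
E
```

```text
[ 5.73028e+02 -1.21386e+02  6.70000e-02  1.55692e+02]
[[-0.4, 0.3], [-0.2, 0.2], [-0.2, 0.1], [0.6, 0.9], [-0.6, 0.5], [0.2, 1.1], [0.5, -1.4], [0.2, 0.8], [-0.0, 0.0], [-0.8, -0.8], [-0.4, 0.1], [-0.1, -0.6], [-0.1, -0.3], [0.4, 0.0], [-1.1, -0.1], [-0.6, 0.2], [-0.2, 0.1]]
wing mid [ 575.14758049 -153.82545969  126.        ] len 61.63479295226312 angle rel crate x -24.726750934100366
wing mid [ 572.48414004 -142.60142561  124.        ] len 62.045844570832664 angle rel crate x -20.798989752459605
expected wing [[ 575.07744668 -152.01001507  128.        ]]
A 2 [563.269 299.354   0.598] -1.836
B 2 [5.00691e+02 4.09332e+02 3.45000e-01] -1.845
W 2 [445.689 263.342   0.55 ] -1.881
W? 2 [442.495 269.362   0.54 ] -1.497
A? 2 [5.65867e+02 2.94302e+02 4.91000e-01] -1.454
B? 2 [5.01895e+02 4.05585e+02 3.08000e-01] -1.499
```

The top view shows the crate with its lid open. The slot is at (335,217), and the red wing at (396,209) is turned about 25° clockwise. The pale narrow blocks are at (227,223) and (188,245), and the wide one is at (240,264). The side view agrees, and the orange ones are look-alikes.

Request:
arm_command --targets "0 0 0 0 0.121; 0 0 0 0 0.121; 0 0 0 0 0.121; 0 0 0 0 0.121; 0 0 0 0 0.121; 0 0 0 0 0.121; 0 0 0 0 0" --force 40

```text
t: 3.08
ee_pos: [141.0, 557.4, 231.3]
orientation: [1.476, 2.773, -0.0]
force: [-0.1, 0.1, 1.0]
finger_gap: 0.502
gripper_force: 0.0
```

```bash
cat > go.py <<'E'
import sys
from h import *
# usage: go.py x y z [toolx_heading] -> tool shift, turn
s=manip.get_state();a=[float(v) for v in sys.argv[1:]]
y,R=yaw();d=R.T@(np.array(a[:3])-s["ee_pos"])
print("at",np.round(s["ee_pos"],1),"head",round(y,3),"tilt",np.round(R[2],3),"F",np.round(s["force"],1),"gap",round(s["finger_gap"]*85,1),"grip",round(float(s["gripper_force"]),1),"t",round(s["t"],2))
print("shift",np.round(d,1),"dist",round(np.linalg.norm(d)), "turn",round((y-a[3]+np.pi)%(2*np.pi)-np.pi,3) if len(a)>3 else "")
E
python3 go.py 563.3 299.4 110 2.169
```

```text
at [141.  557.4 231.3] head 2.163 tilt [-0.  0. -1.] F [-0.1  0.1  1. ] gap 42.7 grip 0.0 t 3.08
shift [-449.9  206.1  121.3] dist 510 turn -0.006
```

Request:
arm_command --targets "0 -32 14.7 5 0; 0 -32 14.7 5 0; 0 -32 14.7 5 0; 0 -32 14.7 5 0; 0 -32 14.7 5 0; 0 -32 14.7 10 0; 0 -32 14.7 10 0; 0 -32 14.7 10 0; 0 -32 14.7 10 0; 0 -32 14.7 10 0"

```text
t: 3.92
ee_pos: [443.9, 374.4, 156.0]
orientation: [1.464, 2.779, 0.001]
force: [0.5, 1.0, 0.1]
finger_gap: 0.5
gripper_force: 0.0
```

Request:
arm_command --targets "0 -32 14.7 10 0; 0 -32 14.7 12 0; 0 -33 14.8 12 0; 0 -33 14.9 12 0; 0 0 0 0 0; 0 0 0 0 0"

```text
t: 4.42
ee_pos: [565.2, 299.4, 108.9]
orientation: [-1.469, -2.775, 0.002]
force: [-0.4, -0.5, 0.3]
finger_gap: 0.495
gripper_force: 0.0
```

```bash
python3 go.py 563.3 299.4 33.5 2.169
```

```text
at [565.2 299.4 108.9] head 2.168 tilt [ 0.001 -0.002 -1.   ] F [-0.4 -0.5  0.3] gap 42.1 grip 0.0 t 4.42
shift [ 1.  -1.5 75.4] dist 75 turn -0.001
```

Request:
arm_command --targets "0 1 -1.5 25 0; 0 0 0 25 0; 0 0 0 15 0; 0 0 0 10 0; 0 0 0 0 0; 1 0 0 0 0; 1 0 0 0 0; 1 0 0 0 0; 1 0 0 0 0; 1 0 0 0 0"

```text
t: 5.25
ee_pos: [563.6, 301.8, 37.0]
orientation: [1.469, 2.775, 0.003]
force: [-1.4, 0.9, 6.4]
finger_gap: 0.179
gripper_force: 45.1
```

```bash
python3 - <<'E'
from fit import *
g=tf([-34,65,8],[573,-121.4,.067]);print(g,tf([34,65,8],[573,-121.4,.067]))
E
python3 go.py 563 299 180 1.638
```

```text
[[534.72454199 -58.82213399   8.        ]] [[602.57197308 -54.26954187   8.        ]]
at [563.6 301.8  37. ] head 2.168 tilt [-0.     0.003 -1.   ] F [-1.4  0.9  6.4] gap 15.2 grip 45.1 t 5.25
shift [  -2.    -1.7 -143. ] dist 143 turn 0.53
```

Request:
arm_command --targets "1 0 0 0 0; 1 0 0 -15 0; 1 0 0 -30 0; 1 0 0 -35 0.1; 1 0 0 -35 0.11; 1 0 0 -30 0.11; 1 0 0 0 0.11; 1 0 0 0 0.1; 1 0 0 0 0"

```text
t: 6.0
ee_pos: [563.0, 301.1, 181.4]
orientation: [2.149, 2.29, 0.002]
force: [0.1, 0.5, -1.5]
finger_gap: 0.178
gripper_force: 44.2
```

```bash
python3 go.py 534.7 -58.8 180 1.638; python3 go.py 534.7 -58.8 180 1.638|head -1
```

```text
at [563.  301.1 181.4] head 1.634 tilt [ 0.     0.002 -1.   ] F [ 0.1  0.5 -1.5] gap 15.2 grip 44.2 t 6.0
shift [-357.4  -51.1    1.2] dist 361 turn -0.004
at [563.  301.1 181.4] head 1.634 tilt [ 0.     0.002 -1.   ] F [ 0.1  0.5 -1.5] gap 15.2 grip 44.2 t 6.0
```

Request:
arm_command --targets "1 -35.5 -5.2 0 0; 1 -35.5 -5.2 0 0; 1 -35.5 -5.2 0 0; 1 -35.5 -5.2 0 0; 1 -35.5 -5.2 0 0; 1 -35.5 -5.2 0 0; 1 -35.5 -5.2 0 0; 1 -35.5 -5.2 0 0; 1 -35.5 -5.2 0 0; 1 -35.5 -5.2 0 0"

```text
t: 6.83
ee_pos: [533.7, -58.2, 179.9]
orientation: [-2.141, -2.298, 0.0]
force: [0.9, -0.5, -0.7]
finger_gap: 0.175
gripper_force: 44.1
```

Request:
arm_command --targets "1 0 0 20 0; 1 0 0 20 0; 1 0 0 0 0; 1 0 0 0 0; 1 0 0 0 0"

```text
t: 7.25
ee_pos: [534.8, -56.3, 140.9]
orientation: [2.143, 2.296, 0.0]
force: [-0.2, 0.3, -0.5]
finger_gap: 0.176
gripper_force: 44.1
```

```bash
python3 go.py 534.6 -57 100 1.638
python3 - <<'E'
from fit import *
t=cams.camera("top");s=cams.camera("side")
e=manip.get_state()["ee_pos"]
def crop(c,im,f):
    u=proj(c,[e-[0,0,20]])[0].astype(int);P=im[u[1]-45:u[1]+45,u[0]-45:u[0]+45]
    return cv2.resize(P,None,fx=f,fy=f,interpolation=cv2.INTER_CUBIC),u
a,u=crop("top",t,4.4);b,v=crop("side",s,4.4);print(u,v)
cv2.imwrite("pics/hov1.png",np.hstack([a,b]))
for c in("top","side"):
    for d in spotter.regions_of(c,"block_a"):
        print(c,round(d["confidence"],2),np.round(d["rect"],1))
E
```

```text
at [534.8 -56.3 140.9] head 1.64 tilt [-0.  0. -1.] F [-0.2  0.3 -0.5] gap 15.0 grip 44.1 t 7.25
shift [-0.6 -0.2 40.9] dist 41 turn 0.002
[358 224] [307 160]
top 0.85 [189.9 245.   20.4  26.4]
top 0.79 [144.7 239.4  27.2  26.2]
top 0.77 [278.4 238.7  19.8  31.2]
top 0.63 [192.4 201.4  16.6  22. ]
top 0.61 [173.8 295.   27.5  18.7]
side 0.75 [276.6 375.9  41.1  47.8]
side 0.74 [364.  347.3  28.2  36.8]
side 0.68 [307.  156.8  27.3  27.2]
side 0.65 [235.9 306.8  31.9  38.5]
side 0.64 [296.4 316.3  39.   37.8]
side 0.62 [304.5 237.4  32.7  32.7]
```

View pics/hov1.png

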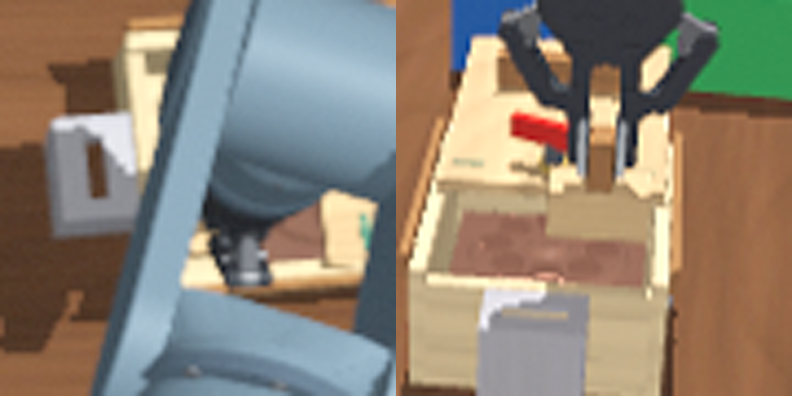

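The held block hangs level in the side view, with the front foot's bottom edge at about (297,168)–(319,170). I'll compare that edge with the model.

```bash
cat > tr.py <<'E'
# commanded pose tracker: python3 tr.py "rows" ... appends; prints pose and shift to target
import sys,json,os
import numpy as np
p=json.load(open("cmd.json")) if os.path.exists("cmd.json") else [534.6,-57.2,140.3,1.638]
def axes(h): return np.array([[np.cos(h),np.sin(h),0],[np.sin(h),-np.cos(h),0],[0,0,-1]])
def add(p,txt):
    for r in txt.split(";"):
        _,x,y,z,t=map(float,r.split());d=axes(p[3]).T@[x,y,z];p=[*(np.array(p[:3])+d),p[3]-t]
    return [float(v) for v in p]
if len(sys.argv)>1 and sys.argv[1]: p=add(p,sys.argv[1]);json.dump(p,open("cmd.json","w"))
print("cmd",np.round(p,3))
if len(sys.argv)>2:
    a=[float(v) for v in sys.argv[2:]]
    h=a[3] if len(a)>3 else p[3]
    print("turn",round(p[3]-h,3),"shift pre-turn",np.round(axes(p[3])@(np.array(a[:3])-p[:3]),1),"post-turn",np.round(axes(h)@(np.array(a[:3])-p[:3]),1))
E
python3 - <<'E'
from fit import *
p=[534.6,-57.2,.067]
for z in(103,105,107): print(z,np.round(proj("side",tf([[31,20-1.85,z],[-31,20-1.85,z]],p)),1).tolist())
E
```

```text
103 [[295.5, 168.5], [318.6, 169.9]]
105 [[295.6, 167.9], [318.6, 169.3]]
107 [[295.6, 167.2], [318.6, 168.6]]
```

Request:
arm_command --targets "1 0 1 20 0; 1 0 0 20 0; 1 0 0 10 0; 1 0 0 10 0; 1 0 0 0 0"

```text
t: 7.87
ee_pos: [534.4, -56.0, 78.6]
orientation: [-2.143, -2.293, 0.002]
force: [-0.6, 0.5, -0.8]
finger_gap: 0.181
gripper_force: 44.2
```

Request:
arm_command --targets "1 0 0 8 0; 1 0 0 8 0; 1 0 0 8 0; 1 0 0 5 0; 1 0 0 4 0; 1 0 0 0 0"

```text
t: 8.37
ee_pos: [534.9, -56.3, 46.3]
orientation: [-2.145, -2.293, 0.001]
force: [0.1, 0.0, -0.3]
finger_gap: 0.177
gripper_force: 44.2
```

Request:
arm_command --targets "1 0 0 2 0; 1 0 0 1 0; 1 0 0 1 0; 1 0 0 0 0"

```text
t: 8.7
ee_pos: [535.8, -56.6, 45.0]
orientation: [2.145, 2.295, -0.0]
force: [-7.1, 1.2, 12.0]
finger_gap: 0.179
gripper_force: 46.0
```

Request:
arm_command --targets "1 0 0 -1 0; 0.25 0 0 0 0; 0.25 0 0 0 0; 0.25 0 0 0 0; 0.25 0 0 -10 0; 0.25 0 0 -30 0; 0.25 0 0 -40 0; 0.25 0 0 -40 0; 0.25 0 0 -20 0; 0.25 0 0 0 0"

```text
t: 9.53
ee_pos: [538.5, -57.5, 190.5]
orientation: [2.14, 2.288, 0.006]
force: [1.5, -0.2, 0.5]
finger_gap: 0.375
gripper_force: 0.0
```

```bash
python3 tr.py "1 0 1 60 0;1 0 0 33 0;1 0 0 4 0;1 0 0 -1 0;0 0 0 -140 0" 500.7 409.3 180 1.916; python3 go.py 500 409 180 1.916
```

```text
cmd [535.598 -57.133 184.3     1.638]
turn -0.278 shift pre-turn [467.7  -3.5   4.3] post-turn [450.7 125.    4.3]
at [538.5 -57.5 190.5] head 1.638 tilt [-0.004  0.009 -1.   ] F [ 1.5 -0.2  0.5] gap 31.9 grip 0.0 t 9.53
shift [468.1  -7.1   8.7] dist 468 turn -0.278
```

Request:
arm_command --targets "0 0 0 0 -0.093; 0 0 0 0 -0.093; 0 0 0 0 -0.092; 0 37.5 10.4 0 0; 0 37.5 10.4 0 0; 0 37.5 10.4 0 0; 0 37.5 10.4 0 0; 0 37.5 10.4 0 0; 0 37.5 10.4 0 0; 0 37.5 10.4 0 0"

```text
t: 10.37
ee_pos: [513.8, 216.7, 183.3]
orientation: [-1.806, -2.569, 0.003]
force: [0.9, 0.0, 0.2]
finger_gap: 0.5
gripper_force: 0.0
```

Request:
arm_command --targets "0 37.5 10.4 0 0; 0 37.5 10.4 10 0; 0 37.5 10.4 20 0; 0 37.5 10.4 20 0; 0 0.7 0.2 20 0; 0 0 0 20 0; 0 0 0 0 0; 0 0 0 0 0"

```text
t: 11.03
ee_pos: [502.1, 366.6, 94.2]
orientation: [-1.805, -2.568, 0.007]
force: [0.5, -0.1, -0.5]
finger_gap: 0.504
gripper_force: 0.0
```

```bash
python3 tr.py "0 0 0 0 -.278;0 262.5 72.8 0 0;0 150 41.6 50 0;0 .7 .2 40 0" 500.7 409.3 35 1.916; python3 go.py 500.7 409.3 35 1.916
python3 - <<'E'
from fit import *
cams.camera("side")
N=[box(62,40,0,30),box(16,32,30,62)]
cams.camera("top")
for d in spotter.regions_of("side","crate")[:1]:print(d["rect"])
t=cv2.imwrite("pics/place1.png",cv2.resize(cams.camera("top")[165:260,315:485],None,fx=4.6,fy=4.6,interpolation=cv2.INTER_CUBIC))
E
```

```text
cmd [503.615 370.47   94.3     1.916]
turn 0.0 shift pre-turn [37.5 10.4 59.3] post-turn [37.5 10.4 59.3]
at [502.1 366.6  94.2] head 1.916 tilt [-0.001 -0.005 -1.   ] F [ 0.5 -0.1 -0.5] gap 42.9 grip 0.0 t 11.03
shift [40.7 13.4 59.1] dist 73 turn 0.0
[273.1, 165.3, 21.6, 74.7]
```

View pics/place1.png

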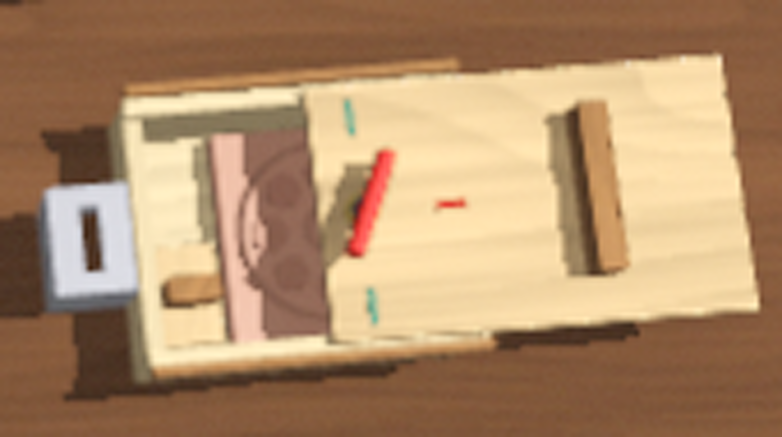

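Block A stands in the gap at zoom (190,290), clear of the plaque.

Request:
arm_command --targets "0 37.5 10.4 0 0; 0 0 0 0 0; 0 0 0 0 0; 0 0 0 0 0"

```text
t: 11.57
ee_pos: [501.4, 406.2, 97.2]
orientation: [1.806, 2.569, 0.002]
force: [0.9, 0.5, -0.5]
finger_gap: 0.503
gripper_force: 0.0
```

Request:
arm_command --targets "0 0 0 0 0"

```text
t: 11.65
ee_pos: [501.3, 405.6, 96.7]
orientation: [1.808, 2.569, 0.0]
force: [0.1, 0.2, 0.1]
finger_gap: 0.496
gripper_force: 0.0
```

Request:
arm_command --targets "0 0 0 0 0"

```text
t: 11.73
ee_pos: [501.3, 405.5, 96.5]
orientation: [1.808, 2.569, 0.0]
force: [0.4, -1.1, -0.2]
finger_gap: 0.502
gripper_force: 0.0
```

Request:
arm_command --targets "0 3.7 0.7 15 0; 0 0 0 20 0; 0 0 0 16 0; 0 0 0 10 0; 0 0 0 0 0; 1 0 0 0 0; 1 0 0 0 0; 1 0 0 0 0; 1 0 0 0 0; 1 0 0 0 0"

```text
t: 12.57
ee_pos: [500.9, 410.2, 36.0]
orientation: [1.807, 2.569, 0.002]
force: [-0.3, 0.4, 1.1]
finger_gap: 0.178
gripper_force: 44.6
```

Request:
arm_command --targets "1 0 0 -15 0; 1 0 0 -30 0; 1 0 0 -35 0.093; 1 0 0 -35 0.093; 1 0 0 -30 0.092; 1 0 0 0 0; 1 0 0 0 0; 1 0 0 0 0"

```text
t: 13.23
ee_pos: [500.1, 409.8, 180.6]
orientation: [2.144, 2.296, 0.0]
force: [-0.5, 0.9, -1.6]
finger_gap: 0.175
gripper_force: 44.3
```

```bash
rm -f cmd.json; python3 go.py 602.5 -54.3 180 1.638
```

```text
at [500.1 409.8 180.6] head 1.639 tilt [ 0.  0. -1.] F [-0.5  0.9 -1.6] gap 14.9 grip 44.3 t 13.23
shift [-470.    70.6    0.6] dist 475 turn 0.001
```

Request:
arm_command --targets "1 -20 3 0 0; 1 -36 5.5 0 0; 1 -36 5.5 0 0; 1 -36 5.5 0 0; 1 -36 5.5 0 0; 1 -36 5.5 0 0; 1 -36 5.5 0 0; 1 -36 5.5 0 0; 1 -36 5.5 0 0; 1 -36 5.5 0 0"

```text
t: 14.07
ee_pos: [574.5, 68.6, 178.2]
orientation: [-2.143, -2.293, 0.004]
force: [0.0, -0.1, 0.1]
finger_gap: 0.177
gripper_force: 44.3
```

Request:
arm_command --targets "1 -36 5.5 0 0; 1 -36 5.5 0 0; 1 -34 5.5 0 0; 1 -20 3 0 0; 1 0 0 20 0; 1 0 0 20 0; 1 0 0 0 0; 1 0 0 0 0; 1 0 0 0 0"

```text
t: 14.82
ee_pos: [603.5, -53.8, 140.1]
orientation: [-2.144, -2.295, 0.001]
force: [0.1, 0.1, 0.1]
finger_gap: 0.18
gripper_force: 44.3
```

```bash
python3 go.py 603.5 -54.2 100 1.638
```

```text
at [603.5 -53.8 140.1] head 1.639 tilt [ 0.    -0.001 -1.   ] F [0.1 0.1 0.1] gap 15.3 grip 44.3 t 14.82
shift [-0.4  0.1 40.1] dist 40 turn 0.001
```

Request:
arm_command --targets "1 0 0 20 0; 1 0 0 20 0; 1 0 0 10 0; 1 0 0 10 0; 1 0 0 0 0"

```text
t: 15.23
ee_pos: [602.8, -53.6, 78.8]
orientation: [-2.144, -2.294, 0.002]
force: [-0.9, 0.5, -1.4]
finger_gap: 0.175
gripper_force: 44.3
```

Request:
arm_command --targets "1 0 0 8 0; 1 0 0 8 0; 1 0 0 8 0; 1 0 0 5 0; 1 0 0 4 0; 1 0 0 0 0"

```text
t: 15.73
ee_pos: [603.0, -54.0, 46.1]
orientation: [-2.145, -2.294, 0.001]
force: [-0.1, 0.8, -0.4]
finger_gap: 0.178
gripper_force: 44.3
```

Request:
arm_command --targets "1 0 0 2 0; 1 0 0 1 0; 1 0 0 0 0"

```text
t: 15.98
ee_pos: [603.8, -54.2, 44.3]
orientation: [2.146, 2.294, 0.0]
force: [0.8, 0.7, 0.5]
finger_gap: 0.18
gripper_force: 44.3
```

Request:
arm_command --targets "1 0 0 1 0; 1 0 0 0 0"

```text
t: 16.15
ee_pos: [604.0, -54.3, 44.0]
orientation: [2.145, 2.294, 0.0]
force: [-1.3, -0.2, 4.5]
finger_gap: 0.177
gripper_force: 44.8
```

Request:
arm_command --targets "0.25 0 0 0 0; 0.25 0 0 0 0; 0.25 0 0 0 0; 0.25 0 0 -10 0; 0.25 0 0 -30 0; 0.25 0 0 -40 0; 0.25 0 0 -40 0; 0.25 0 0 -20 0; 0.25 0 0 0 0; 0.25 0 0 0 0"

```text
t: 16.98
ee_pos: [605.1, -54.5, 185.5]
orientation: [2.143, 2.292, 0.004]
force: [0.6, -0.1, -0.9]
finger_gap: 0.379
gripper_force: 0.0
```

```bash
python3 - <<'E'
from fit import *
print(tf([0,-215,0],[573,-121.4,.067]))
E
python3 go.py 587.4 -335.9 105 1.638
```

```text
[[ 587.39422508 -335.91761299    0.        ]]
at [605.1 -54.5 185.5] head 1.638 tilt [-0.002  0.005 -1.   ] F [ 0.6 -0.1 -0.9] gap 32.2 grip 0.0 t 16.98
shift [-279.5  -36.9   80.8] dist 293 turn -0.0
```

Request:
arm_command --targets "1 -20 -4 0 0; 1 -33 -4 0 0; 1 -33 -4 0 0; 1 -33 -4 0 0; 1 -33 -4 0 0; 1 -33 -4 0 0; 1 -33 -4 0 0; 1 -33 -4 0 0; 1 -28 -4 0 0; 1 0 0 0 0"

```text
t: 17.82
ee_pos: [584.5, -340.2, 180.8]
orientation: [-2.151, -2.288, 0.003]
force: [-0.1, -0.0, 0.9]
finger_gap: -0.001
gripper_force: 0.0
```

```bash
python3 go.py 587.4 -335.9 105 1.638
python3 - <<'E'
from h import *
a=cams.camera("top")[165:260,315:485]
cv2.imwrite("pics/place2.png",cv2.resize(a,None,fx=4.6,fy=4.6,interpolation=cv2.INTER_CUBIC))
E
```

```text
at [ 584.5 -340.2  180.8] head 1.633 tilt [-0.    -0.002 -1.   ] F [-0.1 -0.   0.9] gap -0.1 grip 0.0 t 17.82
shift [ 4.1  3.4 75.8] dist 76 turn -0.005
```

View pics/place2.png

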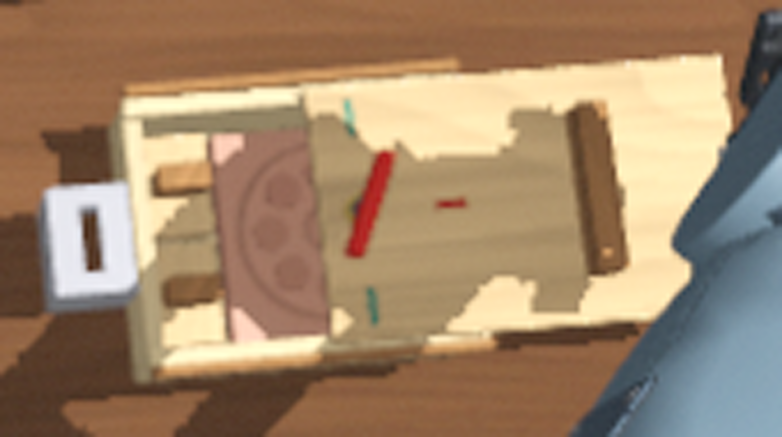

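Both blocks stand side by side in the gap, with ribs at zoom (183,178) and (190,290), and the plaque hasn't moved. Next I'll push the lid.

Request:
arm_command --targets "1 0 3 25 0; 1 0 0 25 0; 1 0 0 18 0; 1 0 0 7 0; 1 0 0 0 0; 1 8 0 0 0; 1 8 0 0 0; 1 5 0 0 0; 1 5 0 0 0; 1 0 0 0 0"

```text
t: 18.7
ee_pos: [588.3, -307.8, 109.5]
orientation: [2.143, 2.295, 0.0]
force: [-0.5, 0.2, 0.4]
finger_gap: 0.001
gripper_force: 0.0
```

```bash
python3 - <<'E'
from fit import *
print(tf([0,-19-11,0],[573,-121.4,.067]))
E
python3 go.py 575 -151.4 105 1.638
```

```text
[[ 575.00849652 -151.33269019    0.        ]]
at [ 588.3 -307.8  109.5] head 1.639 tilt [-0.001  0.001 -1.   ] F [-0.5  0.2  0.4] gap 0.1 grip 0.0 t 18.7
shift [156.9  -2.6   4.3] dist 157 turn 0.001
```

Request:
arm_command --targets "1 2 -1 4 0; 1 6 0 0 0; 1 10 0 0 0; 1 15 0 0 0; 1 18 0 0 0; 1 18 0 0 0; 1 18 0 0 0; 1 18 0 0 0; 1 15 0 0 0; 1 10 0 0 0"

```text
t: 19.53
ee_pos: [578.6, -179.6, 104.9]
orientation: [2.143, 2.292, -0.001]
force: [2.2, -5.8, -0.0]
finger_gap: -0.005
gripper_force: 2.9
```

Request:
arm_command --targets "1 8 0 0 0; 1 5 0 0 0; 1 3 0 0 0; 1 2 0 0 0; 1 0 0 0 0"

```text
t: 19.95
ee_pos: [577.4, -161.7, 104.8]
orientation: [2.145, 2.293, 0.001]
force: [2.2, -3.3, 2.7]
finger_gap: 0.002
gripper_force: 1.7
```

```bash
python3 go.py 575 -151.4 105 1.638
```

```text
at [ 577.4 -161.7  104.8] head 1.638 tilt [-0.001  0.001 -1.   ] F [ 2.2 -3.3  2.7] gap 0.1 grip 1.7 t 19.95
shift [10.4 -1.7 -0.3] dist 11 turn -0.0
```

Pushing with about 5 N; now slowly to the stop.

Request:
arm_command --targets "1 3 0 0 0; 1 3 0 0 0; 1 2 0 0 0; 1 1 0 0 0; 1 0 0 0 0"

```text
t: 20.37
ee_pos: [576.8, -152.9, 104.8]
orientation: [2.145, 2.293, 0.001]
force: [2.5, -4.3, 4.2]
finger_gap: -0.004
gripper_force: 2.2
```

Request:
arm_command --targets "1 1 0 0 0; 1 1 0 0 0; 1 1 0 0 0; 1 0 0 0 0"

```text
t: 20.7
ee_pos: [576.8, -151.8, 104.8]
orientation: [2.143, 2.291, -0.003]
force: [2.7, -10.7, 1.1]
finger_gap: 0.002
gripper_force: 5.6
```

Request:
arm_command --targets "1 1 0 0 0; 1 1 0 0 0; 1 0 0 0 0"

```text
t: 20.95
ee_pos: [576.8, -151.8, 104.9]
orientation: [2.142, 2.289, -0.005]
force: [2.5, -18.1, -1.4]
finger_gap: 0.002
gripper_force: 8.9
```

Request:
arm_command --targets "0.4 -5 0 0 0; 0.4 -15 0 0 -0.1; 0.4 0 0 -20 -0.12; 0.4 0 0 -35 -0.12; 0.4 0 0 -30 -0.12; 0.4 0 0 0 -0.12; 0.4 0 0 0 -0.12; 0.4 0 0 0 -0.12; 0.4 0 0 0 -0.12; 0.4 0 0 0 -0.12"

```text
t: 21.78
ee_pos: [576.2, -166.0, 188.0]
orientation: [-0.681, -3.063, -0.003]
force: [-0.3, -0.3, -0.3]
finger_gap: 0.301
gripper_force: 0.0
```

```bash
python3 - <<'E'
from fit import *
t=cams.camera("top");s=cams.camera("side")
p=[573,-121.4,.067];w=tf([0,125,128],p)[0];print("expected",w)
out=[]
for c,im in(("top",t),("side",s)):
    u=proj(c,[w])[0];x,y=np.round(u).astype(int)
    P=im[y-22:y+23,x-22:x+23];out.append(cv2.resize(P,None,fx=8.8,fy=8.8,interpolation=cv2.INTER_CUBIC))
    b,g,r=[im[...,k].astype(int) for k in range(3)]
    m=((r>90)&(g<r*.35)&(b<r*.35)).astype(np.uint8)
    n,l,st,ce=cv2.connectedComponentsWithStats(m)
    k=[i for i in range(1,n) if st[i,4]>15 and np.hypot(*(ce[i]-u))<20]
    for i in k:
        q=np.argwhere(l==i)[:,::-1].astype(np.float32);print(c,u,ce[i],st[i,4],cv2.minAreaRect(q))
        d=np.linalg.eigh(np.cov(q.T))[1][:,1];z=(q-q.mean(0))@d
        e=[q.mean(0)+d*z.min(),q.mean(0)+d*z.max()];W=[back(c,v,120 if c=="side" else 125) for v in e]
        v=W[1]-W[0];print(np.round(W,1).tolist(),np.hypot(*v[:2]),"head",np.arctan2(v[1],v[0]),back(c,ce[i],124))
cv2.imwrite("pics/wing.png",np.hstack(out))
E
python3 go.py 564.6 3.3 150 2.797
```

```text
expected [564.63126449   3.31954244 128.        ]
top [336.02528074 213.60326253] [336.10769231 213.52307692] 65 ((335.9999694824219, 213.5), (2.8460497856140137, 22.452167510986328), 18.434946060180664)
[[593.5, -7.6, 125.0], [537.3, 13.1, 125.0]] 59.89835109335128 head 2.7879658732270594 [565.53724847   2.66751652 124.        ]
side [293.64270898 167.21252823] [294.09090909 170.53030303] 132 ((293.9811096191406, 170.5660400390625), (21.70296859741211, 6.043863773345947), 15.945394515991211)
[[534.6, 17.1, 120.0], [592.2, -5.2, 120.0]] 61.735949808443515 head -0.3709038035273519 [561.91086098  13.51647634 124.        ]
at [ 576.3 -166.1  188.1] head 2.699 tilt [ 0.003  0.001 -1.   ] F [-0.4 -0.1 -1. ] gap 25.6 grip 0.0 t 21.88
shift [ 83.  148.1  38.5] dist 174 turn -0.098
```

View pics/wing.png

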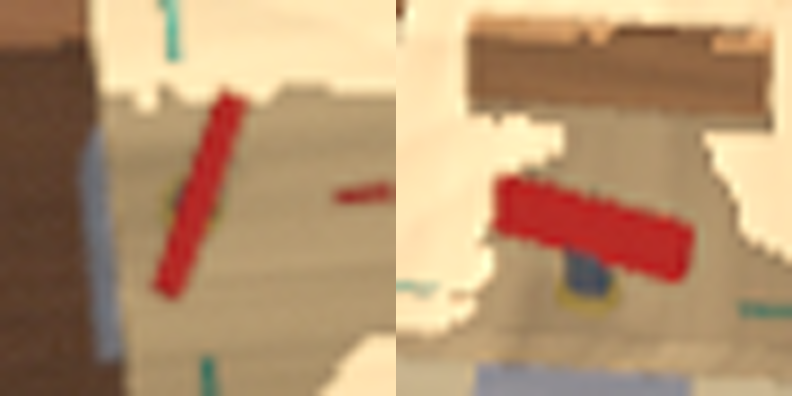

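The wing is at zoom (200,195), as expected for a shut lid, and points along heading 2.78.

Request:
arm_command --targets "0.2 0 0 0 -0.08; 0.2 10 20 0 0; 0.2 15 34 0 0; 0.2 15 34 0 0; 0.2 15 34 0 0; 0.2 15.5 32 10 0; 0.2 0 0 20 0; 0.2 0 0 10 0; 0.2 0 0 0 0; 0.2 0 0 0 0"

```text
t: 22.72
ee_pos: [565.5, 1.3, 148.4]
orientation: [-0.572, -3.087, -0.0]
force: [0.8, 0.1, 0.4]
finger_gap: 0.401
gripper_force: 0.0
```

```bash
python3 go.py 564.8 3.1 114 2.78
```

```text
at [565.5   1.3 148.4] head 2.775 tilt [ 0.003 -0.    -1.   ] F [0.8 0.1 0.4] gap 34.1 grip 0.0 t 22.72
shift [ 1.2  1.4 34.4] dist 34 turn -0.005
```

Request:
arm_command --targets "0.2 1 1.4 10 0; 0.2 0 0 14 0; 0.2 0 0 10 0; 0.2 0 0 0 0; 0.2 0 0 0 0"

```text
t: 23.13
ee_pos: [565.3, 3.0, 114.7]
orientation: [-0.57, -3.088, -0.0]
force: [-0.4, -0.6, 0.5]
finger_gap: 0.403
gripper_force: 0.0
```

Request:
arm_command --targets "1 0 0 0 0; 1 0 0 0 0; 1 0 0 0 0; 1 0 0 0 0; 1 0 0 0 0" --force 50

```text
t: 23.55
ee_pos: [566.2, 2.7, 116.0]
orientation: [0.568, 3.088, -0.002]
force: [-1.1, -5.5, 3.5]
finger_gap: 0.095
gripper_force: 52.6
```

```bash
python3 go.py 564.8 3.1 114 3.209
```

```text
at [566.2   2.7 116. ] head 2.778 tilt [-0.002 -0.001 -1.   ] F [-1.1 -5.5  3.5] gap 8.1 grip 52.6 t 23.55
shift [ 1.4 -0.2  2. ] dist 2 turn -0.431
```

Request:
arm_command --targets "1 0 0 0 -0.07; 1 0 0 0 -0.09; 1 0 0 0 -0.09; 1 0 0 0 -0.09; 1 0 0 0 -0.09; 1 0 0 0 0; 1 0 0 0 0"

```text
t: 24.13
ee_pos: [566.1, 3.1, 115.7]
orientation: [-0.1, 3.139, -0.001]
force: [-1.1, -4.3, 4.3]
finger_gap: 0.098
gripper_force: 52.6
```

```bash
python3 go.py 564.8 3.1 99 3.209
python3 - <<'E'
from fit import *
t=cams.camera("top");s=cams.camera("side")
p=[573,-121.4,.067];w=tf([0,125,124],p)[0]
for c,im in(("side",s),("top",t)):
    u=proj(c,[w])[0];b,g,r=[im[...,k].astype(int) for k in range(3)]
    m=((r>90)&(g<r*.35)&(b<r*.35));yy,xx=np.nonzero(m);k=np.hypot(xx-u[0],yy-u[1])<20;xx,yy=xx[k],yy[k];print(c,u,k.sum())
    if k.sum()>20: print(xx.min(),xx.max(),[(x,int(yy[xx==x].min()),int(yy[xx==x].max())) for x in sorted(set(xx.tolist()))[::3]])
    print("model wing top edge ends",np.round(proj(c,tf([[32,130,128],[-32,130,128],[32,130,110],[-32,130,110]],p)),1).tolist())
E
```

```text
at [566.1   3.1 115.7] head -3.078 tilt [-0.001 -0.001 -1.   ] F [-1.1 -4.3  4.3] gap 8.3 grip 52.6 t 24.13
shift [ 1.4  0.1 16.7] dist 17 turn -0.004
side [293.59200128 168.58101189] 79
282 305 [(282, 172, 172), (285, 168, 172), (288, 168, 173), (299, 169, 173), (302, 169, 174), (305, 169, 174)]
model wing top edge ends [[281.1, 167.4], [305.9, 168.9], [281.0, 173.5], [305.6, 175.0]]
top [335.8702875  213.86760833] 10
model wing top edge ends [[332.9, 201.8], [335.3, 225.8], [332.3, 203.1], [334.7, 226.9]]
```

Request:
arm_command --targets "1 0 0 3 0; 1 0 0 3 0; 1 0 0 3 0; 1 0 0 2 0; 1 0 0 0 0"

```text
t: 24.65
ee_pos: [566.1, 3.2, 103.7]
orientation: [-0.102, 3.139, -0.001]
force: [0.7, -5.0, 0.8]
finger_gap: 0.097
gripper_force: 52.2
```

Request:
arm_command --targets "1 0 0 2 0; 1 0 0 1 0; 1 0 0 1 0; 1 0 0 1 0; 1 0 0 0 0"

```text
t: 25.07
ee_pos: [566.4, 3.2, 100.9]
orientation: [-0.103, 3.139, -0.001]
force: [-6.4, -4.9, 16.6]
finger_gap: 0.097
gripper_force: 54.4
```

Request:
arm_command --targets "1 0 0 0 0.08; 1 0 0 0 0.12; 1 0 0 0 0.12; 1 0 0 0 0.12; 1 0 0 0 0.12; 1 0 0 0 0.12; 1 0 0 0 0.12; 1 0 0 0 0.12; 1 0 0 0 0.12; 1 0 0 0 0.12"

```text
t: 25.9
ee_pos: [566.2, 2.4, 100.9]
orientation: [1.641, 2.677, -0.002]
force: [-7.0, -7.1, 18.6]
finger_gap: 0.098
gripper_force: 54.4
```

Request:
arm_command --targets "1 0 0 0 0.12; 1 0 0 0 0.12; 1 0 0 0 0.12; 1 0 0 0 0.05; 1 0 0 0 0; 1 0 0 0 0"

```text
t: 26.4
ee_pos: [565.9, 2.2, 100.9]
orientation: [2.146, 2.292, -0.003]
force: [-8.8, -7.6, 17.8]
finger_gap: 0.101
gripper_force: 54.5
```

```bash
python3 go.py 564.8 3.1 99 1.638;python3 -c "
from h import *;print(manip.get_state()['torque'])"
```

```text
at [565.9   2.2 100.9] head 1.637 tilt [-0.002 -0.    -1.   ] F [-8.8 -7.6 17.8] gap 8.6 grip 54.5 t 26.4
shift [ 1.  -1.   1.9] dist 2 turn -0.001
[-1.47849328  1.43946844 -0.01374337]
```

Request:
arm_command --targets "1 0 0 0 0.03; 1 0 0 0 0.03; 1 0 0 0 0.03; 1 0 0 0 0"

```text
t: 26.73
ee_pos: [565.9, 2.3, 101.0]
orientation: [2.245, 2.194, -0.003]
force: [-7.8, -7.5, 18.7]
finger_gap: 0.099
gripper_force: 60.2
```

```bash
python3 go.py 564.8 3.1 99 1.638;python3 -c "
from h import *;print(manip.get_state()['torque'])"
```

```text
at [565.9   2.3 101. ] head 1.548 tilt [-0.003  0.    -1.   ] F [-7.8 -7.5 18.7] gap 8.4 grip 60.2 t 26.73
shift [ 0.8 -1.2  1.9] dist 2 turn -0.09
[-1.34532693  1.39406496  0.92527595]
```

Request:
arm_command --targets "0.3 0 0 0 0; 0.3 0 0 0 0; 0.3 0 0 0 0; 0.3 0 0 0 0; 0.3 0 0 -10 0; 0.3 0 0 -25 0; 0.3 0 0 -35 0; 0.3 0 0 -35 0; 0.3 0 0 -35 0; 0.3 0 0 0 0"

```text
t: 27.57
ee_pos: [569.7, 3.1, 248.2]
orientation: [2.239, 2.188, 0.012]
force: [1.6, 0.2, 0.9]
finger_gap: 0.351
gripper_force: 0.0
```

Request:
arm_command --targets "0 15 -15 0 0; 0 25 -25 0 0; 0 25 -25 0 0; 0 25 -25 0 0; 0 25 -25 0 0; 0 25 -25 0 0; 0 25 -25 0 0; 0 15 -15 0 0; 0 0 0 0 0; 0 0 0 0 0"

```text
t: 28.4
ee_pos: [389.4, 188.4, 239.7]
orientation: [2.244, 2.198, 0.002]
force: [0.9, -0.2, -0.2]
finger_gap: 0.501
gripper_force: 0.0
```

Run:
```python
from fit import *
t=cams.camera("top");s=cams.camera("side")
p=[573,-121.4,.067];w=tf([0,125,113],p)[0]
A=cv2.resize(t[165:260,315:485],(430,240),interpolation=cv2.INTER_CUBIC)
B=cv2.resize(s[110:225,230:360],(340,300),interpolation=cv2.INTER_CUBIC)
C=cv2.resize(t[150:330,110:310],(333,300),interpolation=cv2.INTER_CUBIC)
o=np.zeros((545,780,3),np.uint8);o[:240,:430]=A;o[:300,435:775]=B;o[245:545,:333]=C;cv2.imwrite("pics/end.png",o)
b,g,r=[t[...,k].astype(int) for k in range(3)]
u=proj("top",[w])[0];m=((r>90)&(g<r*.35)&(b<r*.35));q=np.argwhere(m)[:,::-1];q=q[np.hypot(*(q-u).T)<14]
d=np.linalg.eigh(np.cov(q.T))[1][:,1];z=(q-q.mean(0))@d;W=[back("top",q.mean(0)+d*k,111) for k in(z.min(),z.max())];v=W[1]-W[0]
print(len(q),q.mean(0),u,np.round(W,1).tolist(),"turn",(.067-np.arctan2(v[1],v[0]))%np.pi, manip.get_state()["force"])
for c in("top","side"): print(c,np.round(proj(c,tf([[0,157,113],[0,93,113],[0,157,128],[0,93,128]],p)),1).tolist())
b,g,r=[s[...,k].astype(int) for k in range(3)]
u=proj("side",[w])[0];m=((r>90)&(g<r*.35)&(b<r*.35));q=np.argwhere(m)[:,::-1];q=q[np.hypot(*(q-u).T)<25];print("side red",q.min(0),q.max(0))
```

```text
61 [333.91803279 214.91803279] [335.44893896 214.5862222 ] [[566.2, -25.0, 111.0], [562.5, 33.5, 111.0]] turn 1.5753346353414697 [-0.81925051  0.46361427  0.71558017]
top [[323.4, 215.6], [347.5, 213.6], [323.8, 214.6], [348.2, 212.6]]
side [[292.5, 178.4], [294.3, 166.6], [292.7, 173.2], [294.5, 161.6]]
side red [292 168] [295 183]
```

View pics/end.png

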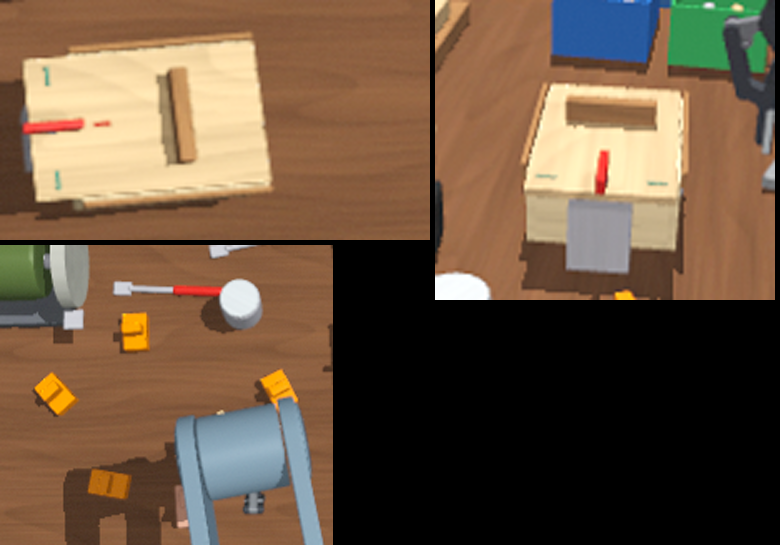

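The final view shows the lid shut, and the wing pressed in and pointing along the crate's y at the red mark (measured turn 1.575). The arm is clear of everything.

```bash
python3 -c "
from station import job;print(job.close_job())"
```

```text
the job is handed in; nothing more can be done
None
```

I handed the job in at about 28 s: both narrow blocks stand in the gap, the lid is shut to its stop, and the stud is pressed in and turned clockwise to its stop; no verdict came back.

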